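# Fetch the red cup from the cup cabinet

## Robot

A 6-joint arm with a two-finger parallel gripper is mounted at the origin on the work surface. World frame = base frame: x ahead of the robot, y to its left, z up, the work surface at z = 0. Lengths are in m, angles in rad, forces in N, time in s.
With the tool pointing down it reaches from about 0.275 to 0.875 m from the base axis. Payload 12.5 kg.
Tool frame: the origin (TCP) lies at the very end of the fingers, on their centre line; the grasp point (between the pads) lies 19 mm behind it; z points along the fingers, y is the direction in which the jaws open and shut (so a half turn about z gives the same grasp; the last joint's range is limited). The gripper opens to 85 mm and grips with 20 to 120 N. Pads are 22 mm wide; open, the fingers measure 114 mm over their backs; the gripper's body (76 mm by 85 mm) begins 54 mm behind the grasp point. The pads swing forward as they close: fully open they stand 13 mm farther back than shut.
Start: joints at [-1.347, 0.351, 1.652, -0, 1.139, -0.085], TCP at [0.167, -0.524, 0.231] pointing down, gripper open.
Joint ranges: [-2.75, 2.75], [-0.79, 2.1], [0.01, 2.65], [-1.57, 4.71], [0.07, 3.14], [-2.87, 2.87]. Speed limits (rad/s): [2.22, 2.22, 2.79, 3.14, 3.14, 3.14].

## Interface

Orientations are given as a unit quaternion [x, y, z, w].
In Python, from rig import bot, camera, camera_params, order gives the robot as it stands.
- The arm moves only by the shell command python3 -m inch 'ROWS' [OPENING]. ROWS is a JSON object of lists of equal length, an entry for each row: "offset": the shift along the world's x, y, z normalised to -1 to 1, where 1 is 500 mm, a list of three; "twist": the turn, a rotation vector about the world's x, y, z normalised to -1 to 1, where 1 is 360 degrees, a list of three. In form: {"offset": [[tx, ty, tz], ...], "twist": [[wx, wy, wz], ...]}. A call has exactly 10 rows; each row is the pose to reach, as a shift and turn from the pose measured when the call began, turning the shorter way round; what a row does not reach only later rows make up. A row lasts 1/8 s, in which the tool goes at most 62.5 mm and 10.7 degrees, less where a joint would pass 70% of its speed; a pose out of reach is approached as far as the arm can. A call with a number of a shift or a turn outside -1 to 1 is refused whole. A call with a gripper value outside its range is refused whole. OPENING is the opening, from 0 (shut) to 1 (fully open), set as the call begins (- or left out, the last holds). The fingers move at their own pace and stop on an object; the grip force is fixed at half the most. Time passes only in rows, so rows that repeat a pose let the fingers close, or fill a call up. It gives the time, the measured TCP pose, the force and the opening at its end, in the units of the state.
- bot.state(): the state, without advancing time (a new reading comes with each control period).
- camera(name): name is "scene" or "top"; returns the picture (480x640x3 uint8, blue, green, red); there is no depth.
- camera_params(name): a dict with "fx", "fy", "cx", "cy" (pixels), "dist" ([k1, k2, p1, p2, k3] as OpenCV has them; the pictures are not rectified), "rvec" (rotation vector, rad) and "tvec" (3), from world to camera coordinates, as OpenCV has them. Camera axes: x right, y down, z forward; pixel columns grow to the right and rows downward; lengths in m; the calibration is good to about 2 mm. A picture is of the moment at which its call begins. camera_params takes no time and is no camera call.
- order.job_done(): hands the job in, once; it reports no verdict.
The state is a dict: "t": time; "joints": joint angles; "joint_vel": joint speeds; "joint_torque": joint torques, N m; "tool_pos": TCP position; "ee_rot": TCP orientation; "ft_force": force on the tool from outside, world axes, zero at the start; "wrist_torque": the same for the moment, N m; "gripper_width": opening from 0.0 (shut) to 1.0 (fully open).
Only numpy, scipy, OpenCV 4.12 (cv2) and the standard library are available. Lean on these libraries where they do the work, as an engineer would, in place of code of your own. Each camera call takes 0.05 s, during which the arm holds its last target. There are 200 camera calls.

## Task

Slide the clear front of the cup cabinet up by its handle, nearly all the way, so that it stays up by itself. Then reach in under it, take out the red cup and stand it upright in the middle of the round cork coaster, leaving the white and green cups where they are and the front up.

Things in the scene. Friction and masses are not known exactly. Their poses are not given: they have to be found in the camera images.
- sash (a joint): Clear sliding front (sash) of the cup cabinet, 410 x 205 mm, 0.6 kg. Value: metres slid up its slope, 0 shut (as it starts), 0.19 at the stop. Lifting takes 7 N, and 15 N past 0.12, where rubber pads grip. Let go below 0.12 it falls shut; from 0.135 up friction holds it; raise to 0.16-0.185. Cabinet: 440 wide, 220 deep, 210 high, leaning rails 360 high; clear roof, back, sides; floor 12 thick.
- sash_grip (a point): Middle of the dark steel pull bar, 14 x 14 x 90 mm, that runs up the middle of the sash, 47 mm off the pane, on an arm near each end; pinch it from left and right. z: up the slope, the way the sash slides, leaning 30 degrees back from vertical away from the robot; y: level, across the cabinet; x: into the cabinet. 90 mm above the table when shut. The cabinet faces the robot within 10 degrees.
- cup_red: Red handleless cup, 60 mm across, 65 mm high, wall 4 mm, about 0.15 kg. Origin: centre of its underside; z up. On the cabinet floor about 85 mm behind the shut sash's lower edge, in any of three places side by side 105 mm apart; the other cups fill the other two. With the sash up, a hand tilted about 45 degrees can come in under it and grip the cup from left and right.
- cup_white: White cup of the same shape and size, to be left standing where it is. Origin: centre of its underside.
- cup_green: Green cup of the same shape and size, to be left standing where it is. Origin: centre of its underside.
- coaster: Round cork coaster, 96 mm across, 6 mm thick, fixed on the table to the right of the cabinet; origin: centre of its underside, so its top is 6 mm higher. A square black slate coaster near it is not the target.
Not all that is in view belongs to the job. Of the things like the coaster, leave any that is blue, orange or purple; of the rest the smaller one is meant.

How it is judged:
On the way, in this order (a step that is already met when the one before it is completed fails the run):
1. the sash is raised at least 135 mm and stays there with the hand away from its handle (value of joint sash above 0.135 m and distance between the grasp point and sash_grip above 0.06 m), for 0.3 s.
2. the red cup is taken out of its place (distance of cup_red from where it was at the start of the episode above 0.1 m), for 0.1 s.
At the end, for the whole second after the job is handed in: The sash is still up, at least 130 mm above its shut position; the red cup stands at rest on the cork coaster, upright within 10 degrees and within 25 mm of its centre; the white and green cups are within 30 mm of where they started (value of joint sash above 0.13 m and horizontal distance between cup_red and coaster below 0.025 m and z of cup_red in the frame of coaster between 0.003 and 0.01 m and angle between cup_red's own z axis and vertical below 0.17 rad and linear speed of cup_red below 0.02 m/s and distance of each of cup_white, cup_green from where it was at the start of the episode below 0.03 m); the robot touches nothing.
It fails at once if the white or the green cup is pushed more than 30 mm from its place, or tipped over (distance of any of cup_white, cup_green from where it was at the start of the episode above 0.03 m or angle between any of cup_white, cup_green's own z axis and vertical above 0.5 rad).
It also fails if it takes over 66 s, if anything falls off the work surface, if the arm or the gripper's body presses on something with over 40 N, if the wrist force passes 120 N, or if a joint passes its speed limit or range.

## Working session

There is one attempt and no reset: what is moved stays moved. The work goes in short steps, Python scripts to look and compute and a shell command to move; the robot and the scene stay as the last step left them, time stands still between calls to the robot, and variables do not carry over. Pictures are saved under pics/ and viewed, about 8 in all and at most 12, crops included, and the job is handed in when it is done.

```bash
ls; mkdir -p pics; python3 - <<'E'
from rig import bot,camera,camera_params
import cv2
for n in("scene","top"):
    im=camera(n); cv2.imwrite(f"pics/{n}0.png",im); print(n,camera_params(n))
print(bot.state())
E
```

```text
pics
scene {'fx': 551.8741964538452, 'fy': 551.8741964538452, 'cx': 321.7730932370674, 'cy': 237.24408456925053, 'dist': array([-0.16989377,  0.        ,  0.        ,  0.        ,  0.        ]), 'rvec': array([ 2.61555702, -1.12208353,  0.1817362 ]), 'tvec': array([-0.47420893,  0.26932718,  1.4889839 ])}
top {'fx': 565.2420100462841, 'fy': 565.2420100462841, 'cx': 319.74076324404456, 'cy': 244.35398791359407, 'dist': array([-0.12068424,  0.        ,  0.        ,  0.        ,  0.        ]), 'rvec': array([ 2.15034704, -2.15477687,  0.13483665]), 'tvec': array([-0.15113325,  0.51534387,  1.40621019])}
{'t': 0.1, 'joints': array([-1.34661107e+00,  3.51182974e-01,  1.65237438e+00,  1.61636403e-05,
        1.13912714e+00, -8.45744693e-02]), 'joint_vel': array([-7.22134773e-04, -9.01132103e-04, -2.00735074e-03,  5.63512936e-05,
        2.24896082e-04,  1.03163326e-03]), 'joint_torque': array([ 1.58782400e-04, -5.06833398e+01, -2.91877288e+01, -9.22791673e-05,
        2.65189032e-03,  9.33909803e-06]), 'tool_pos': array([ 0.16710434, -0.52367263,  0.23080649]), 'ee_rot': array([ 9.88107451e-01,  1.53764000e-01, -3.07566518e-05, -5.45104849e-04]), 'ft_force': array([0.48874598, 0.13240695, 0.47119006]), 'wrist_torque': array([-0.00981372,  0.02363738,  0.01983828]), 'gripper_width': 1.0005487548670975}
```

View pics/scene0.png

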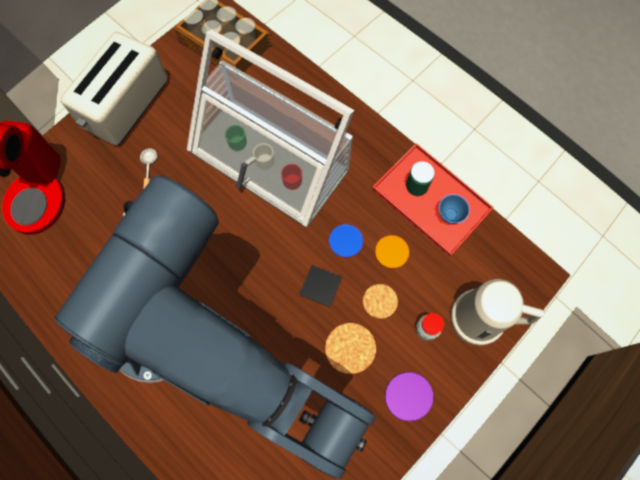

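View pics/top0.png

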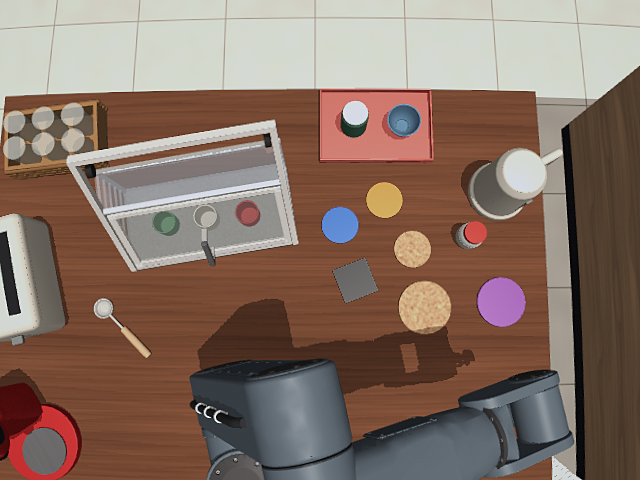

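Scene: the red cup is at (291,176), green (236,137), white (263,153) and the pull bar (242,175). The cork discs are small (380,301) and large (350,348). Top: red cup (247,213), bar (208,252), small cork (412,249), large cork (425,306). 

Could be mistaken for the coaster: blue (340,225), orange (384,200), purple (501,302), slate (355,280) and the large cork (425,306). I choose the small cork at (412,249). Could be mistaken for the red cup: the red-lid jar (470,235) and the mug (45,430). I choose the one inside the cabinet.

```bash
cat > h.py <<'E'
import numpy as np,cv2
from rig import camera_params
def cam(n):
    p=camera_params(n);K=np.array([[p['fx'],0,p['cx']],[0,p['fy'],p['cy']],[0,0,1]])
    R=cv2.Rodrigues(p['rvec'])[0];return K,p['dist'],R,np.array(p['tvec'])
def ray(n,uv):
    K,d,R,t=cam(n);q=cv2.undistortPoints(np.array([[uv]],float),K,d)[0,0]
    v=R.T@np.array([*q,1]);return -R.T@t,v/np.linalg.norm(v)
def plane(n,uv,z):
    c,v=ray(n,uv);return c+v*(z-c[2])/v[2]
def tri(a,b):
    c1,v1=ray('scene',a);c2,v2=ray('top',b)
    s=np.linalg.lstsq(np.stack([v1,-v2],1),c2-c1,rcond=None)[0]
    p,q=c1+s[0]*v1,c2+s[1]*v2;return (p+q)/2,np.linalg.norm(p-q)
def proj(n,P):
    p=camera_params(n);K,d,R,t=cam(n)
    return cv2.projectPoints(np.array(P,float).reshape(-1,3),p['rvec'],p['tvec'],K,d)[0][:,0]
E
python3 - <<'E'
from h import *
S=cv2.imread('pics/scene0.png');T=cv2.imread('pics/top0.png')
def blob(im,lo,hi,box):
    h=cv2.cvtColor(im,cv2.COLOR_BGR2HSV);m=cv2.inRange(h,lo,hi);k=np.zeros_like(m);x0,y0,x1,y1=box;k[y0:y1,x0:x1]=m[y0:y1,x0:x1]
    k=cv2.morphologyEx(k,cv2.MORPH_OPEN,np.ones((3,3)))
    c=max(cv2.findContours(k,0,1)[0],key=cv2.contourArea);return c
def cen(c): 
    m=cv2.moments(c);return (m['m10']/m['m00'],m['m01']/m['m00'])
for nm,im,boxes in(('scene',S,[(355,278,405,325),(318,318,382,380)]),('top',T,[(388,226,437,271),(393,278,457,336)])):
    for b in boxes:
        c=blob(im,(10,60,150),(25,190,255),b);pts=np.array([plane(nm,p[0],.006)[:2] for p in c])
        (x,y),r=cv2.minEnclosingCircle(pts.astype(np.float32));print(nm,'cork',plane(nm,cen(c),.006).round(4),r*2)
for col,lo,hi,bs,bt in(('red',(170,60,40),(180,255,255),(270,155,312,198),(225,190,270,235)),('green',(60,60,20),(90,255,255),(215,115,255,160),(145,200,185,245))):
    try:
        a=blob(S,lo,hi,bs);b=blob(T,lo,hi,bt);print(col,cen(a),cen(b),cv2.boundingRect(a),cv2.boundingRect(b),tri(cen(a),cen(b)))
    except Exception as e: print(col,e)
a=cv2.resize(S[100:230,180:360],None,fx=4,fy=4,interpolation=cv2.INTER_CUBIC)
b=cv2.resize(T[115:280,60:310],None,fx=3.2,fy=3.2,interpolation=cv2.INTER_CUBIC)
cv2.imwrite('pics/sc.png',a);cv2.imwrite('pics/tc.png',b)
E
```

```text
scene cork [ 0.5077 -0.3928  0.006 ] 0.10035234689712524
scene cork [ 0.3586 -0.421   0.006 ] 0.13981056213378906
top cork [ 0.5068 -0.3924  0.006 ] 0.09696682542562485
top cork [ 0.3588 -0.4201  0.006 ] 0.13709339499473572
red max() iterable argument is empty
green max() iterable argument is empty
```

View pics/sc.png

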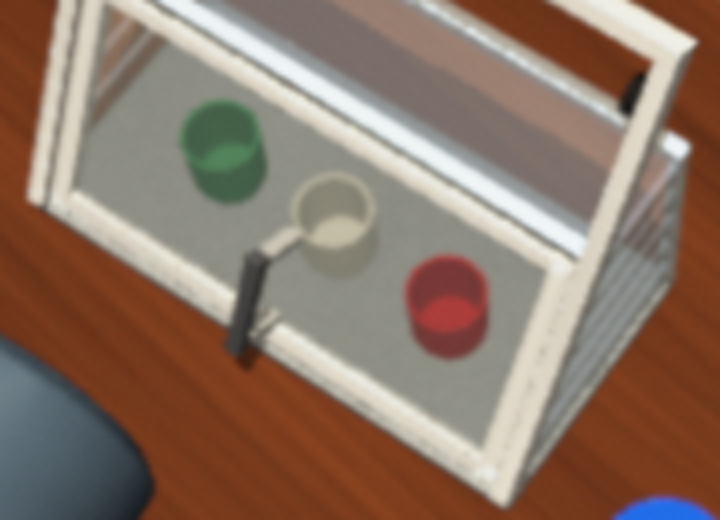

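View pics/tc.png

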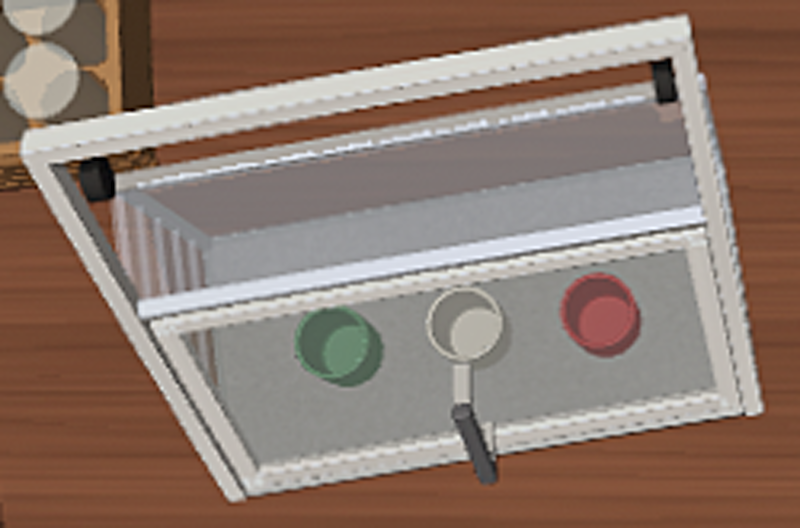

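The crops confirm the red cup at scene (292,173) and top (247,212). The bar runs from scene (244,163) to (239,188), and from top (204,243) to (213,264).

```bash
python3 - <<'E'
from h import *
s=lambda x,y:(180+x/4-.375,100+y/4-.375)
t=lambda x,y:(60+x/3.2-.34,115+y/3.2-.34)
for n,a,b in(('red',(447,291),(600,311)),('green',(221,137),(333,341)),('white',(334,209),(465,325))):
    P,e=tri(s(*a),t(*b));print(n,P.round(4),e.round(4),plane('scene',s(*a),.077).round(4),plane('top',t(*b),.077).round(4))
A,e1=tri(s(256,257),t(462,412));B,e2=tri(s(236,349),t(488,476))
print('bar',A.round(4),e1,B.round(4),e2,np.linalg.norm(A-B),(A+B)/2,(A-B)/np.linalg.norm(A-B))
# base front corners
L=plane('top',t(236,497),0);R=plane('top',t(758,409),0);print(L,R,np.linalg.norm(L-R))
L2=plane('scene',s(32,200),0);R2=plane('scene',s(505,503),0);print(L2,R2)
E
```

```text
red [0.5907 0.0267 0.0868] 0.0023 [0.5947 0.0298 0.077 ] [0.5915 0.0285 0.077 ]
green [0.5702 0.2401 0.0719] 0.0012 [0.5693 0.2372 0.077 ] [0.5687 0.2389 0.077 ]
white [0.5812 0.1321 0.0841] 0.0036 [0.5849 0.1345 0.077 ] [0.5809 0.1344 0.077 ]
bar [0.5053 0.1224 0.1349] 0.0012635697667162887 [0.466  0.1189 0.0478] 0.0015774974573491605 0.0956549608480905 [0.48562601 0.12064178 0.09134406] [0.41057858 0.037127   0.91106905]
[0.4525427  0.33805008 0.        ] [ 0.52441846 -0.09156008  0.        ] 0.43558124142043064
[0.45377813 0.3437968  0.        ] [ 0.52683602 -0.09034165  0.        ]
```

```bash
cat >> h.py <<'E'
from scipy.spatial.transform import Rotation as Ro
def tool(yaw,p):
    y,p=np.radians([yaw,p]);xc=np.array([np.cos(y),np.sin(y),0]);yc=np.array([-np.sin(y),np.cos(y),0])
    z=np.cos(p)*xc-np.array([0,0,np.sin(p)]);Y=-yc;return np.stack([np.cross(Y,z),Y,z],1)
def go(tcp,yaw,p):
    from rig import bot
    s=bot.state();w=(Ro.from_matrix(tool(yaw,p))*Ro.from_quat(s['ee_rot']).inv()).as_rotvec()
    d=np.array(tcp)-s['tool_pos']
    print('off',(d/.5).round(4),'tw',(w/2/np.pi).round(4),'rows',round(np.linalg.norm(d)/.0625,1),round(np.degrees(np.linalg.norm(w))/10.7,1))
def info():
    from rig import bot
    s=bot.state();print('t',s['t'],'tcp',s['tool_pos'].round(4),'z',Ro.from_quat(s['ee_rot']).as_matrix()[:,2].round(3),'y',Ro.from_quat(s['ee_rot']).as_matrix()[:,1].round(3),'q',s['joints'].round(2),'F',s['ft_force'].round(1),'g',round(float(s['gripper_width']),3))
E
python3 - <<'E'
from h import *
t=lambda x,y:(60+x/3.2-.34,115+y/3.2-.34)
for a,b,z in(((140,305),(700,215),.21),((22,140),(690,18),.36),((236,497),(758,409),0)):
    d=plane('top',t(*a),z)-plane('top',t(*b),z);print(np.linalg.norm(d),np.degrees(np.arctan2(-d[0],d[1])))
go((.36,-.15,.30),9,45)
E
```

```text
0.4078106364023962 8.810655266050482
0.4394058061554554 9.75898769145945
0.43558124142043064 9.497881954385798
off [0.3858 0.7473 0.1384] tw [ 0.0287 -0.1218 -0.023 ] rows 6.8 4.3
```

```bash
python3 -m inch '{"offset":[[0.06,0.05,0.1],[0.12,0.15,0.138],[0.18,0.25,0.138],[0.23,0.35,0.138],[0.28,0.45,0.138],[0.32,0.55,0.138],[0.35,0.65,0.138],[0.386,0.747,0.138],[0.386,0.747,0.138],[0.386,0.747,0.138]],"twist":[[0,0,0],[0,0,0],[0.005,-0.02,-0.004],[0.01,-0.04,-0.008],[0.015,-0.06,-0.012],[0.02,-0.08,-0.015],[0.024,-0.1,-0.02],[0.0287,-0.1218,-0.023],[0.0287,-0.1218,-0.023],[0.0287,-0.1218,-0.023]]}' 1; python3 - <<'E'
from h import *
info()
u=tool(9.4,45);b=np.array([.4856,.1206,.0913])
print(b-.091*u[:,2],b+.019*u[:,2]); go(b-.091*u[:,2],9.4,45)
E
```

```text
t: 1.35
tool_pos: [0.3602, -0.1507, 0.3001]
ee_rot: [0.921, 0.073, 0.381, -0.029]
ft_force: [0.8, -0.2, 0.8]
gripper_width: 0.995
t 1.35 tcp [ 0.3602 -0.1507  0.3001] z [ 0.698  0.11  -0.707] y [ 0.156 -0.988  0.001] q [-0.98 -0.25  2.31  0.93  0.93 -0.1 ] F [ 0.8 -0.2  0.8] g 0.995
[0.42211732 0.11009051 0.15564672] [0.49885463 0.12279429 0.07786497]
off [ 0.1238  0.5215 -0.289 ] tw [ 0.0002 -0.      0.0011] rows 4.9 0.0
```

```bash
python3 -m inch '{"offset":[[0.02,0.08,0],[0.04,0.17,-0.03],[0.06,0.26,-0.08],[0.08,0.35,-0.14],[0.1,0.44,-0.2],[0.124,0.521,-0.25],[0.124,0.521,-0.289],[0.124,0.521,-0.289],[0.124,0.521,-0.289],[0.124,0.521,-0.289]],"twist":[[0,0,0],[0,0,0],[0,0,0],[0,0,0],[0,0,0],[0,0,0.001],[0,0,0.001],[0,0,0.001],[0,0,0.001],[0,0,0.001]]}' 1; python3 - <<'E'
from h import *
from rig import camera
info()
S=camera('scene');T=camera('top')
a=cv2.resize(S[90:290,150:370],None,fx=2.4,fy=2.4);b=cv2.resize(T[190:390,130:260],None,fx=2.4,fy=2.4)
cv2.imwrite('pics/p1.png',np.hstack([a,b]))
u=tool(9.4,45);b=np.array([.4856,.1206,.0913]);go(b+.019*u[:,2],9.4,45)
E
```

```text
t: 2.6
tool_pos: [0.428, 0.1042, 0.1727]
ee_rot: [0.915, 0.076, 0.393, -0.042]
ft_force: [-0.2, 0.2, 0.6]
gripper_width: 1.004
t 2.6 tcp [0.428  0.1042 0.1727] z [ 0.714  0.137 -0.687] y [ 0.173 -0.985 -0.017] q [ 0.09  0.08  2.48  2.84  0.25 -1.32] F [-0.2  0.2  0.6] g 1.004
off [ 0.1435  0.0365 -0.1878] tw [-0.0035  0.0035 -0.0015] rows 1.9 0.2
```

View pics/p1.png

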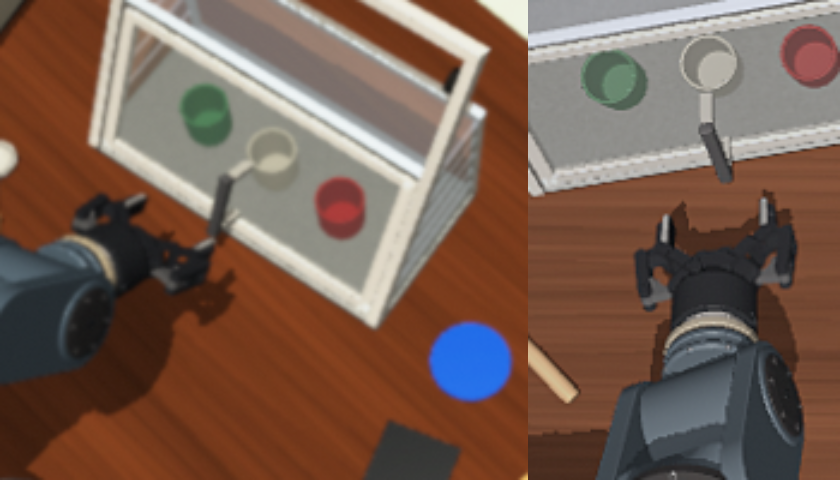

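The view shows the open fingers straddling the bar's line (bar in the right half at about (715,150), fingers at 660/765). The wrist is near singularity at a 45° tilt (q5=0.25). I'll fit a small kinematic model from the observed states to choose tilts.

```bash
cat > k.py <<'E'
import numpy as np
from scipy.optimize import least_squares
from scipy.spatial.transform import Rotation as Ro
from h import tool
rz=lambda a:Ro.from_euler('z',a);ry=lambda a:Ro.from_euler('y',a)
def fk(g,q):
    a1,d,h,L2,a3,L3,Lt=g
    W=rz(q[0])*ry(q[1]+q[2])*rz(q[3])*ry(q[4])*rz(q[5])
    p=rz(q[0]).apply(np.array([a1,d,h])+ry(q[1]).apply([0,0,L2])+ry(q[1]+q[2]).apply([a3,0,L3]))+W.apply([0,0,Lt])
    return p,W
data=[([-1.34661,.35118,1.65237,0,1.13913,-.08457],[.1671,-.52367,.23081]),([-.98,-.25,2.31,.93,.93,-.1],[.3602,-.1507,.3001]),([.09,.08,2.48,2.84,.25,-1.32],[.428,.1042,.1727])]
def fit():
    x0=[0,.05,.2,.43,0,.4,.25]
    return least_squares(lambda g:np.concatenate([fk(g,q)[0]-p for q,p in data]+[.02*(np.array(g)-x0)]),x0)
lo=np.array([-2.75,-.79,.01,-1.57,.07,-2.87]);hi=np.array([2.75,2.1,2.65,4.71,3.14,2.87])
G=fit()
W0=Ro.from_quat([.915,.076,.393,-.042]);C=fk(G.x,data[2][0])[1].inv()*W0
def ik(p,yaw,pit,q0):
    R=Ro.from_matrix(tool(yaw,pit))
    def f(q):
        P,W=fk(G.x,q);return np.r_[P-p,.3*(W*C*R.inv()).as_rotvec()]
    best=None
    for s in q0:
        r=least_squares(f,np.clip(s,lo+.01,hi-.01),bounds=(lo,hi))
        yield r.x.round(2),round(float(np.sqrt(2*r.cost)),4)
E
python3 - <<'E'
from k import *
print(G.x.round(3),[ (1e3*(fk(G.x,q)[0]-p)).round(1) for q,p in data],C.as_rotvec().round(2))
for q,_ in data: print((fk(G.x,q)[1]*C).as_matrix()[:,1:].T.round(2).tolist())
xc=np.array([np.cos(np.radians(9.4)),np.sin(np.radians(9.4)),0]);Z=np.array([0,0,1])
b=np.array([.4856,.1206,.0913]);up=b+.175*(.5*xc+.866*Z);red=np.array([.593,.029,.05]);co=np.array([.5072,-.3926,.05])
for n,g,y in(('bar',b,9.4),('up',up,9.4),('red',red,9.4),('redout',red-.15*xc+[0,0,.05],9.4),('co',co,-30),('co',co,-38)):
  for pit in(20,30,45,55):
    t=g+.019*tool(y,pit)[:,2];a=np.arctan2(t[1],t[0])
    print(n,y,pit,[(r[0].tolist(),r[1]) for r in ik(t,y,pit,[[a,.4,2,3.1,.5,-1.5],[a,.4,2,0,.5,1.5]])])
E
```

```text
[-0.004  0.047  0.255  0.487  0.039  0.441  0.262] [array([ 0. ,  0.1, -0.7]), array([-0.4, -0.3,  0.8]), array([ 0. ,  0.5, -0.1])] [ 0.01 -0.01  1.57]
[[0.31, -0.95, -0.0], [-0.01, -0.0, -1.0]]
[[0.16, -0.99, 0.01], [0.7, 0.1, -0.71]]
[[0.17, -0.98, -0.02], [0.71, 0.14, -0.69]]
bar 9.4 20 [([0.14, 0.75, 2.44, 3.11, 1.28, -1.57], 0.0), ([0.2, 0.24, 2.19, -1.28, 0.07, 2.87], 0.1833)]
bar 9.4 30 [([0.14, 0.61, 2.42, 3.11, 0.95, -1.56], 0.0), ([0.14, 0.61, 2.42, 3.11, 0.95, -1.56], 0.0)]
bar 9.4 45 [([0.14, 0.47, 2.34, 3.1, 0.46, -1.55], 0.0), ([0.14, 0.47, 2.34, 3.1, 0.46, -1.55], 0.0)]
bar 9.4 55 [([0.14, 0.42, 2.26, 3.06, 0.16, -1.5], 0.0), ([0.14, 0.42, 2.26, 3.06, 0.16, -1.5], 0.0)]
up 9.4 20 [([0.14, 0.33, 2.25, 3.11, 0.67, -1.55], 0.0), ([0.14, 0.33, 2.25, 3.11, 0.67, -1.55], 0.0)]
up 9.4 30 [([0.15, 0.26, 2.19, 3.09, 0.36, -1.53], 0.0), ([0.15, 0.26, 2.19, 3.09, 0.36, -1.53], 0.0)]
up 9.4 45 [([0.15, 0.22, 2.06, 0.2, 0.07, 1.36], 0.0008), ([0.15, 0.22, 2.06, 0.2, 0.07, 1.36], 0.0008)]
up 9.4 55 [([0.15, 0.23, 1.96, 0.03, 0.33, 1.53], 0.0), ([0.15, 0.23, 1.96, 0.03, 0.33, 1.53],
[... 996 characters left out ...]
2.75, 0.78, -1.44], 0.0), ([-0.83, 0.78, 2.07, 2.75, 0.78, -1.44], 0.0)]
co -30 45 [([-0.81, 0.69, 1.99, 2.55, 0.37, -1.21], 0.0), ([-0.81, 0.69, 1.99, 2.55, 0.37, -1.21], 0.0)]
co -30 55 [([-0.79, 0.66, 1.91, 1.79, 0.16, -0.44], 0.0), ([-0.79, 0.66, 1.91, 1.79, 0.16, -0.44], 0.0)]
co -38 20 [([-0.77, 0.86, 2.09, 3.02, 1.05, -1.55], 0.0), ([-0.77, 0.86, 2.09, 3.02, 1.05, -1.55], 0.0)]
co -38 30 [([-0.77, 0.78, 2.07, 3.01, 0.77, -1.53], 0.0), ([-0.77, 0.78, 2.07, 3.01, 0.77, -1.53], 0.0)]
co -38 45 [([-0.76, 0.69, 2.0, 2.94, 0.34, -1.44], 0.0), ([-0.76, 0.69, 2.0, 2.94, 0.34, -1.44], 0.0)]
co -38 55 [([-0.75, 0.66, 1.92, 2.36, 0.07, -0.86], 0.0), ([-0.75, 0.66, 1.92, 2.36, 0.07, -0.86], 0.0)]
```

```bash
python3 - <<'E'
from k import *
from h import go
b=np.array([.4856,.1206,.0913]);u=tool(9.4,30)[:,2]
for d in(-.09,-.045): print(d,(b+d*u).round(4),list(ik(b+d*u,9.4,30,[[.14,.4,2.4,3,.6,-1.5]])))
go(b-.045*u,9.4,30);go(b+.017*u,9.4,30);print(u)
E
```

```text
-0.09 [0.4087 0.1079 0.1363] [(array([ 0.13,  0.38,  2.64,  3.1 ,  0.94, -1.56]), 0.0)]
-0.045 [0.4472 0.1142 0.1138] [(array([ 0.13,  0.49,  2.55,  3.11,  0.96, -1.56]), 0.0)]
off [ 0.0401  0.0194 -0.1159] tw [ 0.0035 -0.0376 -0.0019] rows 1.0 1.3
off [ 0.146   0.0369 -0.1779] tw [ 0.0035 -0.0376 -0.0019] rows 1.9 1.3
[ 0.85439655  0.14144443 -0.5       ]
```

```bash
python3 -m inch '{"offset":[[0.01,0.005,-0.03],[0.02,0.01,-0.06],[0.03,0.015,-0.09],[0.04,0.0194,-0.116],[0.04,0.0194,-0.116],[0.06,0.023,-0.128],[0.083,0.027,-0.141],[0.105,0.03,-0.154],[0.125,0.034,-0.166],[0.146,0.037,-0.178]],"twist":[[0.001,-0.01,0],[0.002,-0.02,-0.001],[0.003,-0.03,-0.0015],[0.0035,-0.0376,-0.002],[0.0035,-0.0376,-0.002],[0.0035,-0.0376,-0.002],[0.0035,-0.0376,-0.002],[0.0035,-0.0376,-0.002],[0.0035,-0.0376,-0.002],[0.0035,-0.0376,-0.002]]}' 1; python3 - <<'E'
from h import *
from rig import camera
info()
S=camera('scene');T=camera('top')
a=cv2.resize(S[110:230,180:330],None,fx=3,fy=3);b=cv2.resize(T[190:310,150:270],None,fx=3,fy=3)
cv2.imwrite('pics/p2.png',np.hstack([a,b]))
go(np.array([.4856,.1206,.0913])+.017*tool(9.4,30)[:,2],9.4,30)
E
```

```text
t: 3.95
tool_pos: [0.5009, 0.1232, 0.0824]
ee_rot: [0.863, 0.071, 0.498, -0.041]
ft_force: [-0.0, -0.1, -0.7]
gripper_width: 0.998
t 3.95 tcp [0.5009 0.1232 0.0824] z [ 0.854  0.141 -0.5  ] y [ 0.163 -0.987 -0.   ] q [ 0.14  0.62  2.43  3.12  0.96 -1.57] F [-0.  -0.1 -0.7] g 0.998
off [-0.0019 -0.0004  0.0009] tw [-0.      0.      0.0001] rows 0.0 0.0
```

View pics/p2.png

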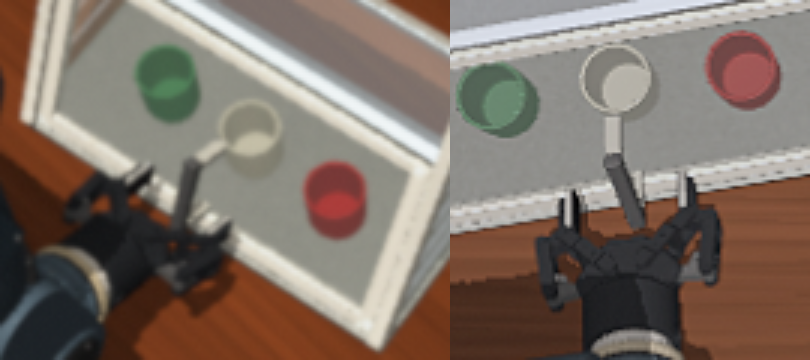

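The bar (right half, about (625,190)) lies between the fingers (570/690). Next I close.

```bash
python3 -m inch '{"offset":[[0,0,0],[0,0,0],[0,0,0],[0,0,0],[0,0,0],[0,0,0],[0,0,0],[0,0,0],[0,0,0],[0,0,0]],"twist":[[0,0,0],[0,0,0],[0,0,0],[0,0,0],[0,0,0],[0,0,0],[0,0,0],[0,0,0],[0,0,0],[0,0,0]]}' 0; python3 - <<'E'
from h import *
info(); y=np.radians(9.4);print((np.array([.5*np.cos(y),.5*np.sin(y),.866])*.175/.5).round(4))
E
```

```text
t: 5.3
tool_pos: [0.5005, 0.125, 0.0826]
ee_rot: [0.863, 0.073, 0.498, -0.042]
ft_force: [-4.4, 14.0, 3.2]
gripper_width: 0.147
t 5.3 tcp [0.5005 0.125  0.0826] z [ 0.854  0.146 -0.499] y [ 0.169 -0.986  0.   ] q [ 0.14  0.62  2.43  3.11  0.96 -1.57] F [-4.4 14.   3.2] g 0.147
[0.1727 0.0286 0.3031]
```

```bash
python3 -m inch '{"offset":[[0,0.005,0],[0.017,0.009,0.03],[0.035,0.012,0.061],[0.052,0.015,0.091],[0.069,0.018,0.121],[0.086,0.021,0.152],[0.104,0.023,0.182],[0.121,0.026,0.212],[0.138,0.029,0.242],[0.147,0.031,0.258]],"twist":[[0,0,0],[0,0,0],[0,0,0],[0,0,0],[0,0,0],[0,0,0],[0,0,0],[0,0,0],[0,0,0],[0,0,0]]}' 0; python3 -c "from h import *;info()"
```

```text
t: 6.55
tool_pos: [0.5724, 0.1373, 0.2092]
ee_rot: [0.865, 0.07, 0.495, -0.041]
ft_force: [-1.0, -30.4, -10.4]
gripper_width: 0.154
t 6.55 tcp [0.5724 0.1373 0.2092] z [ 0.851  0.14  -0.506] y [ 0.161 -0.987 -0.002] q [ 0.15  0.29  2.24  3.12  0.43 -1.55] F [ -1.  -30.4 -10.4] g 0.154
```

```bash
python3 -m inch '{"offset":[[0,-0.004,0],[0.004,-0.006,0.008],[0.01,-0.006,0.018],[0.016,-0.005,0.028],[0.022,-0.004,0.038],[0.028,-0.004,0.049],[0.03,-0.004,0.052],[0.03,-0.004,0.052],[0.03,-0.004,0.052],[0.03,-0.004,0.052]],"twist":[[0,0,0],[0,0,0],[0,0,0],[0,0,0],[0,0,0],[0,0,0],[0,0,0],[0,0,0],[0,0,0],[0,0,0]]}' 0; python3 -c "from h import *;info()"
```

```text
t: 7.8
tool_pos: [0.5857, 0.1388, 0.2326]
ee_rot: [0.866, 0.074, 0.493, -0.042]
ft_force: [8.7, 40.5, -20.1]
gripper_width: 0.152
t 7.8 tcp [0.5857 0.1388 0.2326] z [ 0.847  0.146 -0.511] y [ 0.17  -0.986  0.   ] q [ 0.15  0.25  2.19  3.08  0.34 -1.53] F [  8.7  40.5 -20.1] g 0.152
```

```bash
python3 -m inch '{"offset":[[0,0,0],[0,0,0],[0,0,0],[0,0,0],[0,0,0],[0,0,0],[0,0,0],[0,0,0],[0,0,0],[0,0,0]],"twist":[[0,0,0],[0,0,0],[0,0,0],[0,0,0],[0,0,0],[0,0,0],[0,0,0],[0,0,0],[0,0,0],[0,0,0]]}' 1; python3 - <<'E'
from h import *
from rig import bot
info(); p=bot.state()['tool_pos'];go(p-.1*tool(9.4,30)[:,2],9.4,30)
E
```

```text
t: 9.05
tool_pos: [0.5857, 0.1388, 0.2326]
ee_rot: [0.866, 0.074, 0.493, -0.042]
ft_force: [-0.4, 0.5, -0.8]
gripper_width: 0.997
t 9.05 tcp [0.5857 0.1388 0.2326] z [ 0.847  0.146 -0.511] y [ 0.17  -0.986  0.   ] q [ 0.15  0.25  2.19  3.08  0.34 -1.53] F [-0.4  0.5 -0.8] g 0.997
off [-0.1709 -0.0283  0.1   ] tw [ 0.0004 -0.002  -0.001 ] rows 1.6 0.1
```

```bash
python3 -m inch '{"offset":[[-0.03,-0.005,0.018],[-0.06,-0.01,0.035],[-0.1,-0.017,0.058],[-0.135,-0.022,0.079],[-0.17,-0.028,0.1],[-0.21,-0.06,0.1],[-0.25,-0.12,0.1],[-0.27,-0.2,0.08],[-0.28,-0.27,0.04],[-0.28,-0.27,0.02]],"twist":[[0,0,0],[0,0,0],[0,0,0],[0,0,0],[0,0,0],[0,0,0],[0,0,0],[0,0,0],[0,0,0],[0,0,0]]}' 1; python3 - <<'E'
from h import *
from rig import camera
from k import *
info()
S=camera('scene');T=camera('top');cv2.imwrite('pics/s3.png',S);cv2.imwrite('pics/t3.png',T)
a=cv2.resize(S[40:230,170:370],None,fx=2,fy=2);b=cv2.resize(T[110:310,60:300],None,fx=1.65,fy=1.65)
h=360;a=cv2.resize(a,(400,380));b=cv2.resize(b,(400,380));cv2.imwrite('pics/p3.png',np.hstack([a,b]))
red=np.array([.592,.0285,.048])
for pit in(38,42):
  for d in(-.2,-.15,-.1,-.05,.019):
    t=red+d*tool(9.4,pit)[:,2];print(pit,d,t.round(3),list(ik(t,9.4,pit,[[-.1,.5,2.2,2.7,.6,-1.4]])))
E
```

```text
t: 10.3
tool_pos: [0.4453, 0.0014, 0.2423]
ee_rot: [0.866, 0.073, 0.493, -0.041]
ft_force: [-0.0, 0.3, 0.2]
gripper_width: 1.002
t 10.3 tcp [0.4453 0.0014 0.2423] z [ 0.848  0.143 -0.511] y [ 0.166 -0.986  0.001] q [-0.37 -0.05  2.51  2.1   0.54 -0.9 ] F [-0.   0.3  0.2] g 1.002
38 -0.2 [0.437 0.003 0.171] [(array([-0.34,  0.13,  2.53,  2.29,  0.53, -1.11]), 0.0)]
38 -0.15 [0.475 0.009 0.14 ] [(array([-0.26,  0.29,  2.46,  2.49,  0.58, -1.27]), 0.0)]
38 -0.1 [0.514 0.016 0.11 ] [(array([-0.21,  0.43,  2.38,  2.61,  0.62, -1.36]), 0.0)]
38 -0.05 [0.553 0.022 0.079] [(array([-0.17,  0.55,  2.29,  2.69,  0.64, -1.4 ]), 0.0)]
38 0.019 [0.607 0.031 0.036] [(array([-0.12,  0.7 ,  2.15,  2.75,  0.64, -1.43]), 0.0)]
42 -0.2 [0.445 0.004 0.182] [(array([-0.3 ,  0.07,  2.47,  2.06,  0.39, -0.84]), 0.0)]
42 -0.15 [0.482 0.01  0.148] [(array([-0.24,  0.24,  2.41,  2.36,  0.43, -1.1 ]), 0.0)]
42 -0.1 [0.519 0.016 0.115] [(array([-0.19,  0.38,  2.34,  2.53,  0.47, -1.25]), 0.0)]
42 -0.05 [0.555 0.022 0.081] [(array([-0.16,  0.51,  2.26,  2.63,  0.51, -1.33]), 0.0)]
42 0.019 [0.606 0.031 0.035] [(array([-0.12,  0.67,  2.13,  2.71,  0.53, -1.38]), 0.0)]
```

View pics/p3.png

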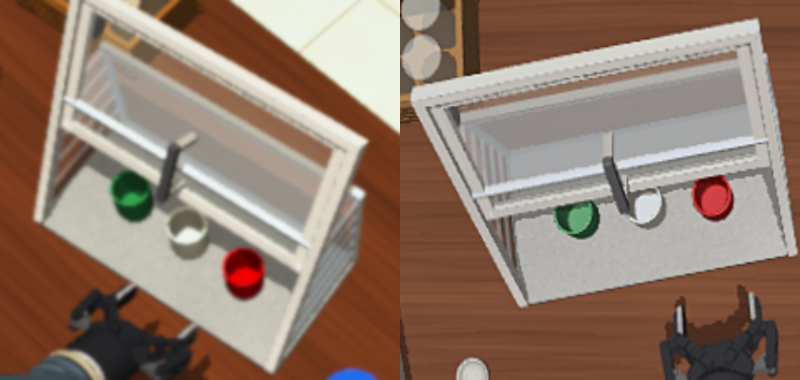

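The sash stays up with the hand clear. The red cup is visible at left-half (243,272) and right-half (713,197). I'll re-measure it in the clear view before reaching in.

```bash
python3 - <<'E'
from h import *
from k import *
S=cv2.imread('pics/s3.png');T=cv2.imread('pics/t3.png')
def m(im,box):
    x0,y0,x1,y1=box;h=cv2.cvtColor(im,cv2.COLOR_BGR2HSV);k=cv2.inRange(h,(0,190,50),(4,255,255))|cv2.inRange(h,(172,130,50),(180,255,255));z=np.zeros_like(k);z[y0:y1,x0:x1]=k[y0:y1,x0:x1]
    c=max(cv2.findContours(z,0,1)[0],key=cv2.contourArea);M=cv2.moments(c);return cv2.boundingRect(c),(M['m10']/M['m00'],M['m01']/M['m00']),cv2.contourArea(c)
a=m(S,(275,155,312,195));b=m(T,(225,195,270,250));print(a,b,tri(a[1],b[1]))
t=np.linspace(0,2*np.pi,60)
def sil(n,c):
    P=np.vstack([np.c_[c[0]+.03*np.cos(t),c[1]+.03*np.sin(t),0*t+z] for z in(.012,.077)])
    h=cv2.convexHull(proj(n,P).astype(np.float32));M=cv2.moments(h);return cv2.boundingRect(h.round().astype(int)),(M['m10']/M['m00'],M['m01']/M['m00']),cv2.contourArea(h)
c=(.592,.0285);print(sil('scene',c),sil('top',c))
red=np.array([.592,.0285,.048]);u=tool(9.4,40)[:,2];print(u)
for d in(-.12,-.07,.017): go(red+d*u,9.4,40)
E
```

```text
((282, 164, 20, 25), (291.5386819484241, 175.74307545367716), 349.0) ((236, 202, 24, 24), (245.6587537091988, 211.85558852621165), 168.5) (array([0.60035094, 0.03833959, 0.03179634]), np.float64(0.0006530599232480743))
((280, 164, 23, 29), (291.5785010155727, 177.7565116244265), 504.66277918056585) ((235, 200, 28, 29), (248.60985125866648, 213.72273180922096), 559.6067343442701)
[ 0.75575812  0.12511495 -0.64278761]
off [ 0.1123  0.0219 -0.2325] tw [-0.0043  0.025  -0.0005] rows 2.1 0.9
off [ 0.1879  0.0344 -0.2968] tw [-0.0043  0.025  -0.0005] rows 2.8 0.9
off [ 0.3194  0.0562 -0.4086] tw [-0.0043  0.025  -0.0005] rows 4.2 0.9
```

```bash
python3 -m inch '{"offset":[[0.04,0.008,-0.09],[0.08,0.015,-0.17],[0.112,0.022,-0.2325],[0.112,0.022,-0.2325],[0.15,0.028,-0.2645],[0.188,0.0344,-0.2968],[0.224,0.04,-0.327],[0.258,0.046,-0.357],[0.29,0.051,-0.384],[0.3194,0.0562,-0.4086]],"twist":[[-0.001,0.008,0],[-0.003,0.016,0],[-0.0043,0.025,0],[-0.0043,0.025,-0.0005],[-0.0043,0.025,-0.0005],[-0.0043,0.025,-0.0005],[-0.0043,0.025,-0.0005],[-0.0043,0.025,-0.0005],[-0.0043,0.025,-0.0005],[-0.0043,0.025,-0.0005]]}' 1; python3 - <<'E'
from h import *
from rig import camera
info()
S=camera('scene');T=camera('top')
a=cv2.resize(S[90:240,200:350],(400,400));b=cv2.resize(T[170:290,180:300],(400,400));cv2.imwrite('pics/p4.png',np.hstack([a,b]))
go(np.array([.592,.0285,.048])+.017*tool(9.4,40)[:,2],9.4,40)
E
```

```text
t: 11.65
tool_pos: [0.6055, 0.0313, 0.0388]
ee_rot: [0.903, 0.074, 0.422, -0.035]
ft_force: [-0.9, 0.2, 0.2]
gripper_width: 0.997
t 11.65 tcp [0.6055 0.0313 0.0388] z [ 0.757  0.126 -0.641] y [ 0.164 -0.986 -0.   ] q [-0.12  0.68  2.15  2.74  0.58 -1.41] F [-0.9  0.2  0.2] g 0.997
off [-0.0016 -0.0013 -0.0025] tw [-0.0001  0.0004 -0.0001] rows 0.0 0.0
```

View pics/p4.png

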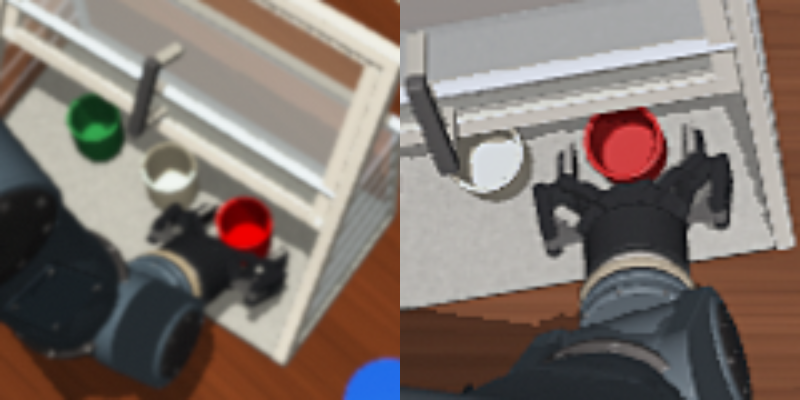

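The red cup (right half, about (625,143)) stands between the fingers (565/690) with gaps on both sides. The white cup is clear of them, so I close.

```bash
python3 -m inch '{"offset":[[0,0,0],[0,0,0],[0,0,0],[0,0,0],[0,0,0],[0,0,0],[0,0,0],[0,0,0],[0,0,0],[0,0,0]],"twist":[[0,0,0],[0,0,0],[0,0,0],[0,0,0],[0,0,0],[0,0,0],[0,0,0],[0,0,0],[0,0,0],[0,0,0]]}' 0; python3 -c "from h import *;info()"
```

```text
t: 13.0
tool_pos: [0.6057, 0.0315, 0.04]
ee_rot: [0.902, 0.075, 0.424, -0.035]
ft_force: [-4.9, 2.4, 9.4]
gripper_width: 0.653
t 13.0 tcp [0.6057 0.0315 0.04  ] z [ 0.759  0.127 -0.639] y [ 0.165 -0.986 -0.   ] q [-0.12  0.68  2.15  2.74  0.58 -1.41] F [-4.9  2.4  9.4] g 0.653
```

```bash
python3 -m inch '{"offset":[[0,0,0.014],[-0.02,-0.003,0.028],[-0.05,-0.008,0.034],[-0.085,-0.014,0.038],[-0.125,-0.021,0.04],[-0.165,-0.027,0.042],[-0.205,-0.034,0.046],[-0.245,-0.04,0.06],[-0.285,-0.047,0.09],[-0.316,-0.052,0.12]],"twist":[[0,0,0],[0,0,0],[0,0,0],[0,0,0],[0,0,0],[0,0,0],[0,0,0],[0,0,0],[0,0,0],[0,0,0]]}' 0; python3 - <<'E'
from h import *
from k import *
from rig import camera
info()
S=camera('scene');T=camera('top')
a=cv2.resize(S[60:260,170:370],(400,400));b=cv2.resize(T[150:350,130:330],(400,400));cv2.imwrite('pics/p5.png',np.hstack([a,b]))
u=tool(-38,40)[:,2];c=np.array([.5072,-.3926,.042])+.017*u
for d in((-.06,0,.15),(0,0,.06),(0,0,0)):
  print((c+d).round(4),list(ik(c+d,-38,40,[[-.7,.6,2,2.8,.5,-1.4]])));go(c+d,-38,40)
E
```

```text
t: 14.25
tool_pos: [0.4457, 0.0056, 0.1001]
ee_rot: [0.902, 0.075, 0.423, -0.035]
ft_force: [0.1, 0.4, -2.3]
gripper_width: 0.656
t 14.25 tcp [0.4457 0.0056 0.1001] z [ 0.758  0.127 -0.64 ] y [ 0.164 -0.986 -0.001] q [-0.3   0.41  2.53  2.57  0.7  -1.43] F [ 0.1  0.4 -2.3] g 0.656
[ 0.4575 -0.4006  0.1811] [(array([-0.86,  0.34,  2.13,  2.46,  0.25, -1.03]), 0.0)]
off [ 0.0231 -0.8121  0.1607] tw [ 0.0002  0.0008 -0.1318] rows 6.6 4.4
[ 0.5175 -0.4006  0.0911] [(array([-0.76,  0.59,  2.04,  2.93,  0.37, -1.43]), 0.0)]
off [ 0.1431 -0.8121 -0.0193] tw [ 0.0002  0.0008 -0.1318] rows 6.6 4.4
[ 0.5175 -0.4006  0.0311] [(array([-0.76,  0.72,  2.03,  2.98,  0.5 , -1.49]), 0.0)]
off [ 0.1431 -0.8121 -0.1393] tw [ 0.0002  0.0008 -0.1318] rows 6.7 4.4
```

View pics/p5.png

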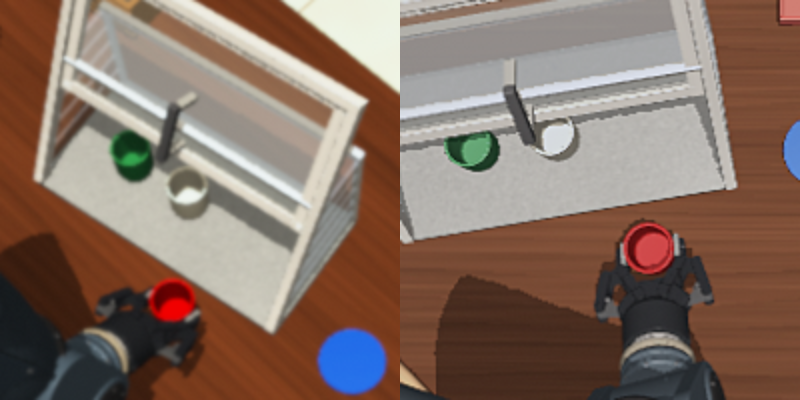

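The cup is out and upright in the jaws (left half (173,298), right half (648,247)). The other two cups are unmoved and the sash is still up.

```bash
python3 - <<'E'
from h import *
from rig import bot
P,e=tri((256.3,209),(253.8,273.3));print(P,e,plane('scene',(256.3,209),.137),plane('top',(253.8,273.3),.137))
s=bot.state();tp=s['tool_pos']
c=(plane('scene',(256.3,209),.137)+plane('top',(253.8,273.3),.137))/2
rel=(c-tp)[:2];y=np.radians(9.4);f=rel@[np.cos(y),np.sin(y)];l=rel@[-np.sin(y),np.cos(y)];print('fwd,left',f,l)
y=np.radians(-38);co=np.array([.5072,-.3926])
t=co-f*np.array([np.cos(y),np.sin(y)])-l*np.array([-np.sin(y),np.cos(y)]);print(t);go([*t,.095],-38,40);go([*t,.035],-38,40)
E
```

```text
[0.43505132 0.00150313 0.13793359] 0.004167630960050432 [0.43711132 0.00093581 0.137     ] [0.43324875 0.00252465 0.137     ]
fwd,left -0.011213687805304708 -0.0018764721605971078
[ 0.51719178 -0.39802516]
off [ 0.1425 -0.8069 -0.0114] tw [ 0.0002  0.0008 -0.1318] rows 6.6 4.4
off [ 0.1425 -0.8069 -0.1314] tw [ 0.0002  0.0008 -0.1318] rows 6.6 4.4
```

```bash
python3 -m inch '{"offset":[[0,-0.08,0.03],[0,-0.17,0.05],[0.02,-0.27,0.05],[0.04,-0.37,0.05],[0.06,-0.47,0.05],[0.08,-0.57,0.05],[0.1,-0.67,0.04],[0.12,-0.75,0.03],[0.1425,-0.807,0.01],[0.1425,-0.807,-0.011]],"twist":[[0,0,-0.01],[0,0,-0.025],[0,0,-0.04],[0,0,-0.055],[0,0,-0.07],[0,0,-0.085],[0,0,-0.1],[0,0,-0.115],[0,0,-0.1318],[0,0,-0.1318]]}' 0; python3 - <<'E'
from h import *
info();go([.5172,-.3985,.050],-38,40);go([.5172,-.3985,.035],-38,40)
E
```

```text
t: 15.6
tool_pos: [0.518, -0.3987, 0.0943]
ee_rot: [0.856, -0.295, 0.402, 0.139]
ft_force: [-0.2, 0.9, -2.9]
gripper_width: 0.647
t 15.6 tcp [ 0.518  -0.3987  0.0943] z [ 0.606 -0.475 -0.638] y [-0.617 -0.787 -0.   ] q [-0.76  0.58  2.05  2.95  0.37 -1.45] F [-0.2  0.9 -2.9] g 0.647
off [-0.0015  0.0004 -0.0886] tw [0.0006 0.0008 0.0002] rows 0.7 0.0
off [-0.0015  0.0004 -0.1186] tw [0.0006 0.0008 0.0002] rows 0.9 0.0
```

```bash
python3 -m inch '{"offset":[[-0.0015,0,-0.02],[-0.0015,0,-0.04],[-0.0015,0,-0.06],[-0.0015,0,-0.075],[-0.0015,0,-0.09],[-0.0015,0,-0.1],[-0.0015,0,-0.107],[-0.0015,0,-0.112],[-0.0015,0,-0.115],[-0.0015,0,-0.118]],"twist":[[0,0,0],[0,0,0],[0,0,0],[0,0,0],[0,0,0],[0,0,0],[0,0,0],[0,0,0],[0,0,0],[0,0,0]]}' 0; python3 - <<'E'
from h import *
from rig import camera
info()
S=camera('scene');T=camera('top')
a=cv2.resize(S[240:360,310:450],(400,343));b=cv2.resize(T[190:310,340:480],(400,343));cv2.imwrite('pics/p6.png',np.hstack([a,b]))
E
```

```text
t: 16.85
tool_pos: [0.5173, -0.3987, 0.0354]
ee_rot: [0.855, -0.295, 0.402, 0.139]
ft_force: [-0.3, 0.7, -1.6]
gripper_width: 0.652
t 16.85 tcp [ 0.5173 -0.3987  0.0354] z [ 0.606 -0.475 -0.638] y [-0.617 -0.787 -0.   ] q [-0.76  0.72  2.04  2.99  0.5  -1.5 ] F [-0.3  0.7 -1.6] g 0.652
```

View pics/p6.png

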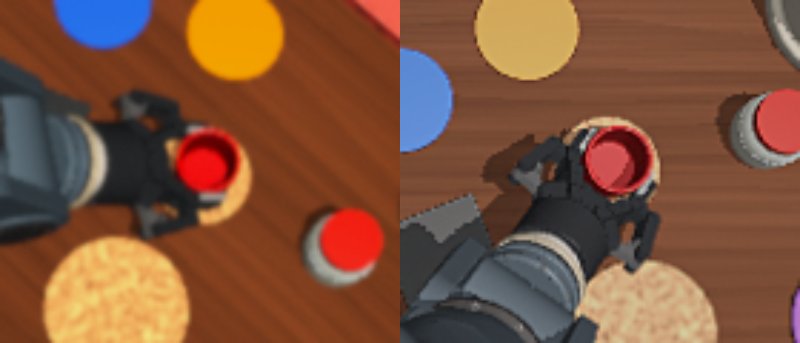

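The cup is over the small cork: rim at left-half (206,160) and right-half (618,161).

```bash
python3 -m inch '{"offset":[[0,0,-0.001],[0,0,-0.002],[0,0,-0.003],[0,0,-0.004],[0,0,-0.005],[0,0,-0.005],[0,0,-0.005],[0,0,-0.005],[0,0,-0.005],[0,0,-0.005]],"twist":[[0,0,0],[0,0,0],[0,0,0],[0,0,0],[0,0,0],[0,0,0],[0,0,0],[0,0,0],[0,0,0],[0,0,0]]}' 0; python3 - <<'E'
from h import *
info();print(plane('scene',(382,296),.072),plane('top',(416.2,246.3),.072))
E
```

```text
t: 18.2
tool_pos: [0.5177, -0.399, 0.0341]
ee_rot: [0.855, -0.295, 0.403, 0.139]
ft_force: [-5.8, 4.3, 9.8]
gripper_width: 0.653
t 18.2 tcp [ 0.5177 -0.399   0.0341] z [ 0.608 -0.476 -0.636] y [-0.616 -0.787 -0.   ] q [-0.76  0.72  2.04  2.99  0.5  -1.5 ] F [-5.8  4.3  9.8] g 0.653
[ 0.50643925 -0.39216727  0.072     ] [ 0.50453167 -0.39181444  0.072     ]
```

Contact is felt (about +12 N in z) and the cup centre is within 3 mm of the coaster's. I release, then back out along the tool axis.

```bash
Z='' ; python3 -m inch '{"offset":[[0,0,0.001],[0,0,0.001],[0,0,0.001],[0,0,0.001],[0,0,0.001],[0,0,0.001],[0,0,0.001],[0,0,0.001],[0,0,0.001],[0,0,0.001]],"twist":[[0,0,0],[0,0,0],[0,0,0],[0,0,0],[0,0,0],[0,0,0],[0,0,0],[0,0,0],[0,0,0],[0,0,0]]}' 1 && python3 -m inch '{"offset":[[-0.015,0.012,0.016],[-0.036,0.028,0.038],[-0.06,0.047,0.063],[-0.085,0.066,0.09],[-0.11,0.086,0.116],[-0.14,0.11,0.16],[-0.17,0.13,0.2],[-0.2,0.15,0.25],[-0.2,0.15,0.25],[-0.2,0.15,0.25]],"twist":[[0,0,0],[0,0,0],[0,0,0],[0,0,0],[0,0,0],[0,0,0],[0,0,0],[0,0,0],[0,0,0],[0,0,0]]}' 1; python3 - <<'E'
from h import *
from rig import camera
info()
S=camera('scene');T=camera('top');cv2.imwrite('pics/s7.png',S);cv2.imwrite('pics/t7.png',T)
a=cv2.resize(S[40:340,170:470],(400,400));b=cv2.resize(T[100:330,60:460],(400,400));cv2.imwrite('pics/p7.png',np.hstack([a,b]))
E
```

```text
t: 19.45
tool_pos: [0.5177, -0.399, 0.0345]
ee_rot: [0.855, -0.295, 0.403, 0.139]
ft_force: [0.7, 0.2, -0.2]
gripper_width: 1.004
t: 20.7
tool_pos: [0.4177, -0.324, 0.1596]
ee_rot: [0.855, -0.295, 0.404, 0.139]
ft_force: [0.4, 0.1, -0.1]
gripper_width: 0.999
t 20.7 tcp [ 0.4177 -0.324   0.1596] z [ 0.608 -0.476 -0.635] y [-0.617 -0.787 -0.   ] q [-0.8   0.28  2.33  2.84  0.37 -1.38] F [ 0.4  0.1 -0.1] g 0.999
```

View pics/p7.png

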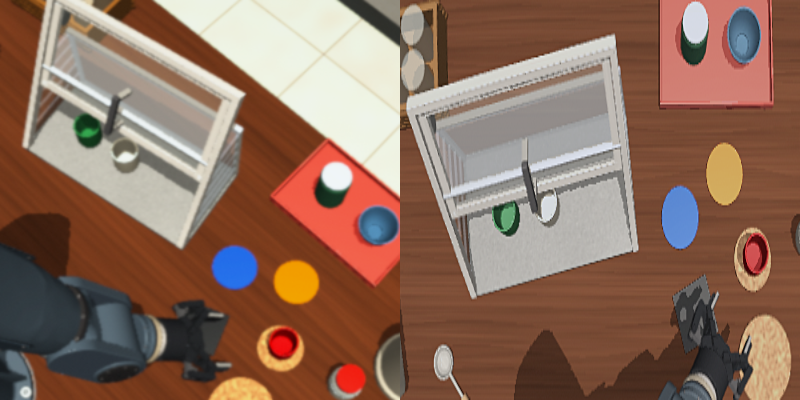

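The cup stands upright at left-half (283,343) on the small cork. The sash is up, the green and white cups are in place, and the hand is clear, so I hand it in.

```bash
python3 - <<'E'
from h import *
from rig import order
print(plane('scene',(382.2,297),.071),plane('top',(415.2,246.6),.071))
print(order.job_done())
E
```

```text
[ 0.50502534 -0.39428755  0.071     ] [ 0.50391289 -0.38946517  0.071     ]
the job is handed in; nothing more can be done
None
```

I slid the sash up about 0.173 m by its handle and released it; it stayed up by itself. I then took the red cup out from under it and stood it on the small cork coaster. I handed the job in at about 21 s of the 66 s allowed; no verdict is reported.

- **Cup position:** in the last pictures the cup stands upright. The two views put its centre about 3 mm and 4 mm from the coaster's centre, against the 25 mm limit. They disagree with each other by about 5 mm.
- **Other checks:** in the same pictures the sash is up and the white and green cups look to be where they started. I judged those two by eye in the final view and did not re-measure them. The hand was clear of everything, with almost no wrist force.
- **Force at the handle:** while I held the handle, the sideways wrist force reached about 40 N because I misjudged the alignment by a few millimetres. The limit is 120 N on the wrist, and it was gone once I released.

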